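# Stow a carton in a lidded case with a folding lid stay

### The job

Put the small brown carton of soldering tips away in the lidded case: open the lid until the folding stay locks past straight and the lid stands open by itself, then set the carton flat on the floor of the case. Then unlock the stay by drawing its red knee handle up and towards the front, and bring the lid fully shut under control, never letting it drop; leave the other things on the desk where they are.

Things in the scene. Friction and masses are not known exactly. Their poses are not given: they have to be found in the camera images.
- case_in (a point): Fixed grey open-topped case, 190 deep (x) x 170 wide (y) x 70 high, walls and floor 6 thick, blank white label on its front. This point: centre of its inner floor, 6 mm above the desk. x points to the hinge side, away from the front, y left, z up. The lid's hinge line lies along y at x = +90, z = +64 mm from this point.
- lid (a joint): Blue lid, 190 (front to hinge) x 170 x 12 mm, 0.3 kg, lies on the case's rim when shut and turns up and back about the hinge line. 0 = shut, grows as it opens. 1.31 rad = highest, the stay is straight and stops it there; locked open it rests near 1.27. Friction in the hinge keeps the lid where it is left above about 1.0 rad; let go lower, it falls shut.
- lid_bar (a point): Centre of the dark steel bar handle on top of the lid: round bar, diameter 12, 90 long along the case's y, on two end posts; its centre is 38 mm off the lid's face, near the front edge. Lid shut: 160 mm in front of and 49 mm above the hinge line (on that line's circle of radius 167 mm as the lid turns). Axes turn with the lid.
- stay_knee (a joint): Knee of the stay on the case's right (-y) outside: two flat steel links of 77 mm, the lower pivoted on the case, the upper on the lid. 0 = folded, lid shut; 2.63 = straight, lid highest; 2.98 = locked past straight, at its stop. A weak spring draws it to lock: it snaps over when the lid is raised to its highest, also back from above about 2.3.
- stay_handle (a point): Centre of the red round handle at the knee, diameter 14, 62 long, sticking out level to the right (case's -y) beside the case; 49 mm out from the lid's side edge. It moves on a circle of radius 77 mm about stay_pivot as the stay folds or straightens. Locked: above the pivot, leaning to the hinge side; lid shut: 74 mm in front of the pivot and 20 mm above it.
- stay_pivot (a point): Point on the axis (along the case's y) of the stay's lower pivot on the case's right side, 10 mm in front of and 29 mm above case_in, taken level with the middle of the red handle, 134 mm to the right of the case's middle. Axes like case_in. Fixed to the case.
- carton_mid (a point): Centre (half-way up) of the brown carton of soldering tips: 41 (x) x 75 (y) x 46 (z) mm, 0.12 kg, loose, standing flat on the desk at the start. Grasp across its 41 mm sides from above.
- tip_carton: The same carton's body; origin at the centre of its underside.
- bottle: Bystander: small tan flux bottle with a black cap, 38 across, 93 high. Origin at the centre of its underside. Leave it alone.
- tape: Bystander: roll of blue tape lying flat, 61 across, 18 high. Origin at the centre of its underside. Leave it alone.
- brush: Bystander: black antistatic brush lying along its y axis, 156 long, 20 wide, 25 high. Origin at the centre of its underside. Leave it alone.
- jar: Bystander: green screw-lid jar, 44 across, 30 high. Origin at the centre of its underside. Leave it alone.
Mind the look-alikes: they are no part of the job. What is shaped like the tip_carton but white is not meant.

How it is judged (in metres and radians):
On the way, in this order (a step that is already met when the one before it is completed fails the run):
1. the lid stands open by itself on the locked stay, robot clear of lid and stay (value of joint stay_knee above 2.75 rad and value of joint lid above 1.1 rad and contact force between each of the arm, the fingers and lid below 0.1 N and contact force between the fingers and stay_lower below 0.1 N), for 0.2 s.
2. the carton lies flat on the case's floor, let go, with the lid still locked open (value of joint stay_knee above 2.75 rad and contact force between the fingers and tip_carton below 0.1 N and x of carton_mid in the frame of case_in between -0.085 and 0.085 m and y of carton_mid in the frame of case_in between -0.075 and 0.075 m and z of carton_mid in the frame of case_in below 0.03 m and angle between carton_mid's own z axis and vertical below 0.15 rad and linear speed of tip_carton below 0.05 m/s), for 0.2 s.
3. the stay is unlocked: knee folded back past straight, lid still high (value of joint stay_knee below 2.5 rad and value of joint lid above 0.6 rad).
At the end, for the whole second after the job is handed in: The lid is shut (within 0.04 rad) and the carton lies inside the case, flat on its floor (tilt under 0.15 rad, within 7 mm of the floor), at rest; the robot has let go (value of joint lid below 0.04 rad and x of carton_mid in the frame of case_in between -0.085 and 0.085 m and y of carton_mid in the frame of case_in between -0.075 and 0.075 m and z of carton_mid in the frame of case_in below 0.03 m and angle between carton_mid's own z axis and vertical below 0.15 rad and linear speed of tip_carton below 0.05 m/s); the robot touches nothing.
It fails at once if the lid falls or is slammed (closing faster than 2.7 rad/s) (velocity of joint lid below -2.7 rad/s).
It fails at once if the bottle is moved more than 30 mm (distance of bottle from where it was at the start of the episode above 0.03 m).
It fails at once if the tape is moved more than 30 mm (distance of tape from where it was at the start of the episode above 0.03 m).
It fails at once if the brush is moved more than 30 mm (distance of brush from where it was at the start of the episode above 0.03 m).
It fails at once if the jar is moved more than 30 mm (distance of jar from where it was at the start of the episode above 0.03 m).
It also fails if it takes over 67 s, if anything falls off the work surface, if the arm or the gripper's body presses on something with over 40 N, if the wrist force passes 120 N, or if a joint passes its speed limit or range.

### The arm

A 6-joint arm with a two-finger parallel gripper is mounted at the origin on a cart in front of the work surface, level with it; the furniture and walls round the work are solid. World frame = base frame: x ahead of the robot, y to its left, z up, the work surface at z = 0. Lengths are in mm, angles in rad, forces in N, time in s.
With the tool pointing down it reaches from about 350 to 775 mm from the base axis. Payload 7.3 kg.
Tool frame: the origin (TCP) lies at the very end of the fingers, on their centre line; the grasp point (between the pads) lies 19 mm behind it (bot.grip_point_offset is the distance from the TCP to the grasp point, in mm); z points along the fingers, y is the line along which they close (so a half turn about z gives the same grasp; the last joint's range is limited). The gripper opens to 92 mm and grips with 3 to 60 N. Pads are 19 mm wide; open, the fingers measure 130 mm over their backs; the gripper's body (75 mm by 190 mm) begins 47 mm behind the grasp point.
Start: joints at [-1.298, 0.342, 1.524, -0, 1.275, -0.146], TCP at [213.523, -479.638, 226.741] pointing down, gripper open.
Joint ranges: [-2.53, 2.53], [-0.77, 2.02], [0.04, 2.7], [-1, 4.14], [0.28, 2.66], [-3.11, 3.11]. Speed limits (rad/s): [2.57, 2.57, 3.14, 3.14, 3.14, 3.14].

### API

Orientations are given as [roll, pitch, yaw] about the fixed x, y, z axes, in that order (R = Rz(yaw) Ry(pitch) Rx(roll)).
In Python, from plant import bot gives the robot as it stands. The module is installed in compiled form; this text tells all that it offers.
- The arm moves only by the shell command python3 -m jog 'ROWS' [OPENING]. ROWS is JSON, a list of rows, each a list of 6 numbers: the shift along the tool's x, y, z in mm, then the turn, a rotation vector about the tool's x, y, z in rad. In form: [[dx, dy, dz, rx, ry, rz], ...]. A call has 1 to 12 rows; each row shifts and turns the commanded pose from where the row before left it, along the tool's axes as they then stand; what a row does not reach is not made up. A row lasts 1/10 s, in which the tool goes at most 50 mm and 8.59 degrees, less where a joint would pass 70% of its speed; a pose out of reach is approached as far as the arm can. A call with a gripper value outside its range is refused whole. OPENING is the opening in per cent of the stroke, from 0 (shut) to 100 (fully open), set as the call begins (- or left out, the last holds). The fingers move at their own pace and stop on an object; the grip force is fixed at half the most. Time passes only in rows, so rows that do not move let the fingers close. It gives the time, the measured TCP pose, the force, the opening and the grip force at its end, in the units of the state.
- bot.get_obs(): the state, without advancing time (a new reading comes with each control period).
- bot.capture(name): name is "side" or "top" or "wrist"; returns the picture (400x640x3 uint8, red, green, blue); there is no depth.
- bot.camera_model(name): a dict with "fx", "fy", "cx", "cy" (pixels), "position" and "orientation" of the camera in the world; the wrist camera has in their place "T_tool_cam" (4x4, takes a point from camera to tool coordinates, whose origin is the TCP and whose axes are the flange's). Camera axes: x right, y down, z forward; pixel columns grow to the right and rows downward; lengths in mm; the calibration is good to about 2 mm. A picture is of the moment at which its call begins: read the wrist's pose just before it. camera_model takes no time and is no camera call.
- bot.close_job(): hands the job in; it is judged then, once.
Trained networks look in the newest picture that a camera, given by its name, has taken for a name from the list of things; names that differ only in an ending like _2 or _b are one class to them, and where a whole thing is asked for, a point or a joint stands for the part that bears it (a point fixed in the world has none). Each returns a list of dicts, best first, with "p" (0 to 1); they miss things now and then, are a little off and sometimes report something else, mostly with a low value. They report only what shows in the picture. A call takes as long as a camera call. They do not tell look-alikes from the thing itself.
- bot.outline_of(target, camera): "mask" (400x640 bool, what is visible of it) and "pixel" ([column, row] in pixels, amid what is visible of it).
The state is a dict: "time": time; "joint_positions": joint angles; "dq": joint speeds; "tau": joint torques, N m; "tool_pos": TCP position; "tcp_rot": TCP orientation; "contact_force": force on the tool from outside, world axes, zero at the start; "moment": the same for the moment, N m; "grip_width": finger opening in mm; "finger_force": force on a finger pad.
Only numpy, scipy, OpenCV 4.12 (cv2) and the standard library are available. Lean on these libraries where they do the work, as an engineer would, in place of code of your own. Each camera call takes 0.05 s, during which the arm holds its last target. There are 200 camera calls.

## Working session

There is one attempt and no reset: what is moved stays moved. The work goes in short steps, Python scripts to look and compute and a shell command to move; the robot and the scene stay as the last step left them, time stands still between calls to the robot, and variables do not carry over. Pictures are saved under pics/ and viewed, at most 10 in all, crops included, and the job is handed in when it is done.

```bash
mkdir -p pics
python3 - <<'E'
from plant import bot
import cv2,numpy as np
o=bot.get_obs(); print({k:np.round(v,3).tolist() for k,v in o.items()})
for c in("top","side"):
    im=bot.capture(c); cv2.imwrite(f"pics/{c}0.png",im[:,:,::-1]); print(c,bot.camera_model(c))
    for t in("tip_carton","lid","lid_bar","stay_handle","bottle","tape","brush","jar","case_in"):
        try:
            for r in bot.outline_of(t,c)[:3]: print(c,t,round(r["p"],2),r["pixel"],r["mask"].sum())
        except Exception as e: print(t,e)
print(bot.camera_model("wrist"))
E
```

```text
{'time': 0.0, 'joint_positions': [-1.298, 0.343, 1.525, 0.0, 1.275, -0.146], 'dq': [-0.0, 0.002, 0.001, 0.0, -0.0, 0.0], 'tau': [0.001, -43.124, -24.422, 0.072, 0.056, -0.0], 'tool_pos': [213.413, -479.21, 226.028], 'tcp_rot': [-3.14, -0.0, 0.419], 'contact_force': [0.718, -1.288, 0.82], 'moment': [0.0, 0.002, 0.012], 'finger_force': 0.0, 'grip_width': 91.616}
top {'fx': 378.9557278139172, 'fy': 378.9557278139172, 'cx': 312.3030722682394, 'cy': 196.6210994239355, 'position': array([ 484.99103056,   62.57971911, 1041.96176898]), 'orientation': array([-3.01833709, -0.02738782, -1.56220774])}
top tip_carton 0.73 [315.9, 287.9] 439
top tip_carton 0.71 [367.6, 270.0] 469
top tip_carton 0.67 [324.2, 137.8] 213
top lid 0.97 [206.0, 243.6] 5297
top lid 0.54 [264.9, 229.4] 224
top lid_bar 0.87 [205.0, 240.6] 5356
top stay_handle 0.69 [262.3, 229.6] 187
top bottle 0.68 [404.6, 155.4] 236
top bottle 0.57 [205.2, 242.2] 5778
top bottle 0.48 [367.5, 273.3] 526
top tape 0.85 [426.7, 269.8] 422
top tape 0.69 [367.3, 273.2] 516
top brush 0.71 [419.1, 221.5] 310
top jar 0.77 [322.9, 138.0] 197
top ja
[... 564 characters left out ...]
bottle 0.54 [237.8, 171.5] 214
side tape 0.51 [306.4, 134.4] 194
side brush 0.73 [388.6, 240.1] 3205
side brush 0.72 [275.6, 150.0] 115
side jar 0.52 [255.2, 231.3] 166
side case_in 0.72 [384.7, 249.8] 4221
side case_in 0.59 [255.0, 230.3] 184
{'fx': 340.5885760031053, 'fy': 340.5885760031053, 'cx': 318.1621317698781, 'cy': 198.6631234746258, 'T_tool_cam': array([[ 1.03977657e-03, -9.67887867e-01, -2.51380183e-01,
         6.71753436e+01],
       [ 9.99998798e-01,  1.29545045e-03, -8.51600317e-04,
        -6.30547466e-01],
       [ 1.14990418e-03, -2.51378996e-01,  9.67888050e-01,
        -1.58061892e+02],
       [ 0.00000000e+00,  0.00000000e+00,  0.00000000e+00,
         1.00000000e+00]])}
```

View pics/top0.png

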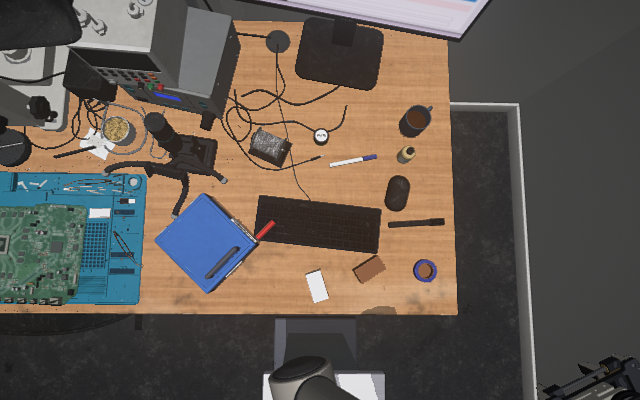

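View pics/side0.png

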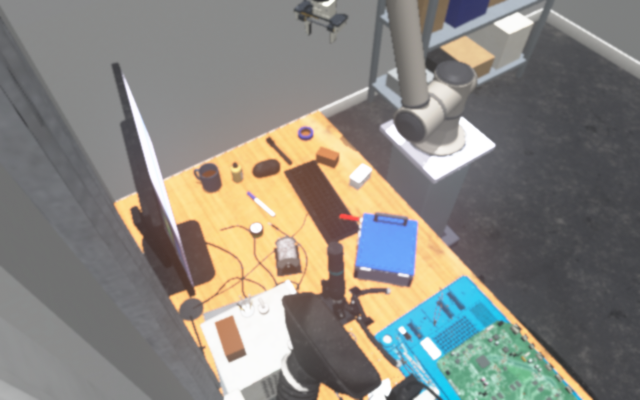

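```bash
cat > h.py <<'E'
from plant import bot
import numpy as np,cv2
from scipy.spatial.transform import Rotation as R
from scipy.optimize import least_squares
def cam(c):
    m=bot.camera_model(c)
    if c=="wrist":
        o=bot.get_obs(); T=np.eye(4); T[:3,:3]=R.from_euler("xyz",o["tcp_rot"]).as_matrix(); T[:3,3]=o["tool_pos"]; T=T@m["T_tool_cam"]; return m,T[:3,:3],T[:3,3]
    return m,R.from_euler("xyz",m["orientation"]).as_matrix(),np.array(m["position"])
def plane(cm,px,z):
    m,Rm,p=cm; px=np.atleast_2d(px).astype(float)
    d=np.c_[(px[:,0]-m["cx"])/m["fx"],(px[:,1]-m["cy"])/m["fy"],np.ones(len(px))]@Rm.T
    return p+d*((z-p[2])/d[:,2])[:,None]
def proj(cm,P):
    m,Rm,p=cm; q=(np.atleast_2d(P)-p)@Rm
    return np.c_[q[:,0]/q[:,2]*m["fx"]+m["cx"],q[:,1]/q[:,2]*m["fy"]+m["cy"]]
E
python3 - <<'E'
from h import *
c=cam("top"); im=cv2.imread("pics/top0.png"); hsv=cv2.cvtColor(im,cv2.COLOR_BGR2HSV)
def comp(lo,hi,near,r):
    m=cv2.inRange(hsv,lo,hi); n,l,s,ce=cv2.connectedComponentsWithStats(m)
    k=[i for i in range(1,n) if s[i,4]>20 and np.hypot(*(ce[i]-near))<r]; k=max(k,key=lambda i:s[i,4]); print(ce[k],s[k,4]); return np.argwhere(l==k)[:,::-1]
b=comp((105,120,60),(125,255,255),(206,243),20)
P=plane(c,b,82)[:,:2]; r=cv2.minAreaRect(P.astype(np.float32)); print("lid",r, cv2.boxPoints(r).round())
rd=np.argwhere(cv2.inRange(hsv,(0,150,80),(8,255,255))|cv2.inRange(hsv,(172,150,80),(180,255,255)))[:,::-1]; rd=rd[np.hypot(*(rd-[265,231]).T)<15]
print("red",rd.mean(0),len(rd),plane(c,rd.mean(0),55), cv2.minAreaRect(plane(c,rd,55)[:,:2].astype(np.float32)))
x=[(207,277),(238,249)]; print("bar",plane(c,x,119))
for n,t,z in(("carton",(369,269),46),("white",(317,286),46),("bottle",(405,155),60),("tape",(426,270),18),("brush",(417,223),25),("jar?",(322,137),30),("jar2?",(397,193),30)): print(n,plane(c,t,z).round())
for t in("tip_carton",):
    for q in bot.outline_of(t,"top"):
        print(q["pixel"]); r=cv2.minAreaRect(plane(c,np.argwhere(q["mask"])[:,::-1],46)[:,:2].astype(np.float32)); print(r,cv2.boxPoints(r).round().tolist())
E
```

```text
[203.57298296 241.48347362] 4871
lid ((487.1388854980469, 305.49847412109375), (187.16551208496094, 168.0968017578125), 46.17573928833008) [[362. 296.]
 [483. 180.]
 [613. 315.]
 [491. 431.]]
red [265.47058824 229.3697479 ] 119 [[520.65610698 157.13615839  55.        ]] ((521.017822265625, 157.6359100341797), (12.90220832824707, 58.00861740112305), 46.00083923339844)
bar [[404.28046389 286.74361941 119.        ]
 [470.73152352 215.64516173 119.        ]]
carton [[ 421. -113.   46.]]
white [[377.  22.  46.]]
bottle [[ 722. -210.   60.]]
tape [[ 418. -271.   18.]]
brush [[ 543. -248.   25.]]
jar? [[776.  11.  30.]]
jar2? [[ 623. -194.   30.]]
[315.9, 287.9]
((379.1309814453125, 23.288841247558594), (78.10372161865234, 38.486122131347656), 16.126235961914062) [[336.0, 31.0], [347.0, -6.0], [422.0, 16.0], [411.0, 53.0]]
[367.6, 270.0]
((422.9651794433594, -112.40678405761719), (41.8884391784668, 76.67830657958984), 33.164371490478516) [[384.0, -92.0], [426.0, -156.0], [461.0, -133.0], [420.0, -69.0]]
[324.2, 137.8]
((772.7897338867188, 14.207249641418457), (47.293701171875, 37.940521240234375), 0.46051883697509766) [[749.0, 33.0], [749.0, -5.0], [797.0, -5.0], [796.0, 33.0]]
```

Run:
```python
from h import *
t=cam("top"); s=cam("side")
def tri(a,b):
    P=[];
    for c,px in((t,a),(s,b)):
        d=plane(c,px,0)[0]-c[2]; P.append((c[2],d/np.linalg.norm(d)))
    A=sum(np.eye(3)-np.outer(d,d) for _,d in P); B=sum((np.eye(3)-np.outer(d,d))@p for p,d in P)
    X=np.linalg.solve(A,B); return X.round(), [round(np.linalg.norm(np.cross(X-p,d))) for p,d in P]
print("post top",tri((155,122),(334,246))); print("arm tip", tri((223,180),(388,291)))
print("base px z0",plane(t,[(200,160),(215,150),(180,190)],0).round())
print("red",tri((265.5,229.4),(348,218)))
y=np.deg2rad(46.1); C=np.array([485,307.5,6.]); Rz=R.from_euler("z",y).as_matrix()
for n,p in(("bar shut",(-70,0,113)),("bar1.31",(96,0,231)),("handle shut",(-84,-134,49)),("handle locked",(39.5,-134,88)),("place",(-40,10,0))): print(n,(C+Rz@p).round(), )
# linkage
for th in np.arange(0,1.32,.1):
    a=.04+th; L=np.array([100-99.8*np.cos(a),35+99.8*np.sin(a)]); d=np.linalg.norm(L); h=np.sqrt(max(0,77**2-d*d/4)); K=L/2+h*np.array([-L[1],L[0]])/d
    print(round(th,2),K.round(1),"knee",round(2.63-2*np.arccos(min(1,d/154)),2))
```

```text
post top (array([716., 348., 326.]), [1, 1])
arm tip (array([605., 346., -13.]), [82, 82])
base px z0 [[713. 349.   0.]
 [742. 308.   0.]
 [628. 399.   0.]]
red (array([522., 157.,  50.]), [1, 1])
bar shut [436. 257. 119.]
bar1.31 [552. 377. 237.]
handle shut [523. 154.  55.]
handle locked [609. 243.  94.]
place [450. 286.   6.]
0.0 [-74.3  20. ] knee 0.0
0.1 [-72.4  26.2] knee 0.14
0.2 [-69.5  33.1] knee 0.27
0.3 [-65.7  40.1] knee 0.41
0.4 [-61.  47.] knee 0.55
0.5 [-55.3  53.6] knee 0.7
0.6 [-48.7  59.7] knee 0.85
0.7 [-41.1  65.1] knee 1.0
0.8 [-32.7  69.7] knee 1.16
0.9 [-23.3  73.4] knee 1.33
1.0 [-12.9  75.9] knee 1.52
1.1 [-1.3 77. ] knee 1.73
1.2 [12.1 76.1] knee 1.98
1.3 [31.2 70.4] knee 2.41
```

```bash
python3 -m jog '[[0,0,-40,0,0,0.149],[0,0,-20,0,0,0.149],[0,0,0,0,0,0.149]]' 100
```

```text
time: 1.35
tool_pos: [213.9, -481.0, 290.1]
tcp_rot: [3.135, -0.002, -0.034]
contact_force: [0.4, -0.3, -0.1]
grip_width: 91.7
finger_force: 0.0
```

```bash
cat >> h.py <<'E'
def rows(wps,start=None):
    """wps: list of (x,y,z,yaw,n); tool kept pointing down; prints rows in tool axes"""
    o=bot.get_obs()
    if start is None: start=(*o["tool_pos"],o["tcp_rot"][2])
    p=np.array(start[:3],float); w=float(start[3]); out=[]
    for x,y,z,yaw,n in wps:
        d=(np.array([x,y,z])-p)/n; dw=(yaw-w)/n
        for i in range(n):
            # tool x=(c,s), y=(s,-c), z=-1
            c,s=np.cos(w),np.sin(w); r=[round(d[0]*c+d[1]*s),round(d[0]*s-d[1]*c),round(-d[2])]
            # carry rounding over
            act=np.array([r[0]*c+r[1]*s,r[0]*s-r[1]*c,-r[2]]); k=n-i-1
            p=p+act; q=round(-dw,3); w-=q
            if k: d=(np.array([x,y,z])-p)/k; dw=(yaw-w)/k
            out.append(r+[0,0,q])
    for i in range(0,len(out),12): print(str(out[i:i+12]).replace(" ",""))
    print("end",p.round(1),round(w,3),"rmin",)
E
python3 - <<'E'
from h import *
rows([(380,-150,280,1.2,8),(400,200,260,2.374,9),(416,236,250,2.374,1)])
E
```

```text
[[19,-42,1,0,0,-0.154],[26,-39,1,0,0,-0.154],[31,-34,1,0,0,-0.154],[36,-29,1,0,0,-0.154],[40,-23,2,0,0,-0.155],[43,-17,1,0,0,-0.154],[45,-10,2,0,0,-0.155],[47,-2,1,0,0,-0.154],[37,-12,2,0,0,-0.13],[38,-7,2,0,0,-0.131],[39,-2,2,0,0,-0.13],[39,3,2,0,0,-0.131]]
[[38,8,2,0,0,-0.13],[37,13,3,0,0,-0.131],[35,17,2,0,0,-0.13],[32,22,3,0,0,-0.131],[29,26,2,0,0,-0.13],[13,37,10,0,0,-0.0]]
end [416.4 235.8 250.1] 2.374 rmin
```

```bash
python3 -m jog '[[19,-42,1,0,0,-0.149],[26,-39,1,0,0,-0.149],[31,-34,1,0,0,-0.149],[36,-29,1,0,0,-0.149],[40,-23,2,0,0,-0.149],[43,-17,1,0,0,-0.149],[45,-10,2,0,0,-0.149],[47,-2,1,0,0,-0.149],[37,-12,2,0,0,-0.135],[38,-7,2,0,0,-0.136],[39,-2,2,0,0,-0.135],[39,3,2,0,0,-0.136]]'
python3 -m jog '[[38,8,2,0,0,-0.135],[37,13,3,0,0,-0.136],[35,17,2,0,0,-0.13],[32,22,3,0,0,-0.131],[29,26,2,0,0,-0.13],[13,37,10,0,0,-0.0],[0,0,0,0,0,0]]'
python3 - <<'E'
from h import *
o=bot.get_obs(); c=cam("wrist"); im=bot.capture("wrist"); cv2.imwrite("pics/w1.png",im[:,:,::-1]); print(o["joint_positions"].round(3) if hasattr(o["joint_positions"],'round') else o["joint_positions"])
y=np.deg2rad(46.1); C=np.array([485,307.5,6.]); Rz=R.from_euler("z",y).as_matrix()
print(proj(c,[C+Rz@p for p in((-70,-45,113),(-70,45,113),(-84,-134,49),(-100,-85,76),(-100,85,76),(90,-85,76),(90,85,76))]).round())
for t in("lid_bar","lid"):
    for r in bot.outline_of(t,"wrist")[:2]: print(t,round(r["p"],2),r["pixel"],r["mask"].sum())
E
```

```text
time: 2.55
tool_pos: [397.4, 6.2, 268.8]
tcp_rot: [3.141, 0.0, 1.711]
contact_force: [0.6, 0.9, -0.1]
grip_width: 91.8
finger_force: 0.0
time: 3.25
tool_pos: [426.7, 237.8, 245.2]
tcp_rot: [-3.141, -0.001, 2.371]
contact_force: [-0.2, -0.5, -0.2]
grip_width: 91.8
finger_force: 0.0
[ 3.510e-01  2.610e-01  1.588e+00  1.000e-03  1.294e+00 -4.500e-01]
[[341. 235.]
 [343. 132.]
 [324. 289.]
 [309. 259.]
 [307.  84.]
 [495. 259.]
 [519.  83.]]
lid_bar 0.84 [408.6, 165.3] 32250
lid 0.81 [408.6, 164.4] 32234
```

View pics/w1.png

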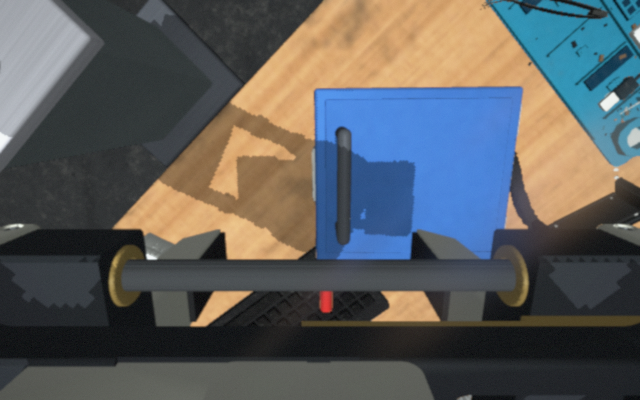

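```bash
python3 -m jog '[[5,22,30,0,0,0],[0,0,45,0,0,0],[0,0,40,0,0,0],[0,0,20,0,0,0],[0,0,10,0,0,0],[0,0,0,0,0,0]]'
python3 -m jog '[[0,0,0,0,0,0],[0,0,0,0,0,0],[0,0,0,0,0,0],[0,0,0,0,0,0],[0,0,0,0,0,0],[0,0,0,0,0,0]]' 0
python3 - <<'E'
from h import *
a0=np.arctan2(49,160);r=167.3;p=np.array([-r*np.cos(a0),r*np.sin(a0)])
for th in np.r_[np.arange(.1,1.31,.1),1.31,1.33]:
    q=np.array([-r*np.cos(a0+th),r*np.sin(a0+th)]); print(round(th,2),"dy",round(q[0]-p[0],1),"dz",round(-(q[1]-p[1]),1),"tot",(q-[-160,49]).round()); p=q
E
```

```text
time: 4.0
tool_pos: [437.9, 252.8, 101.4]
tcp_rot: [-3.14, -0.0, 2.366]
contact_force: [0.5, 0.3, 0.9]
grip_width: 92.3
finger_force: 0.0
time: 4.6
tool_pos: [438.1, 253.8, 101.8]
tcp_rot: [3.141, 0.0, 2.368]
contact_force: [-0.6, 0.3, -0.4]
grip_width: 48.6
finger_force: 0.0
0.1 dy 5.7 dz -15.7 tot [ 6. 16.]
0.2 dy 7.2 dz -15.1 tot [13. 31.]
0.3 dy 8.7 dz -14.3 tot [22. 45.]
0.4 dy 10.1 dz -13.3 tot [32. 58.]
0.5 dy 11.4 dz -12.3 tot [43. 71.]
0.6 dy 12.5 dz -11.1 tot [56. 82.]
0.7 dy 13.6 dz -9.8 tot [69. 92.]
0.8 dy 14.5 dz -8.4 tot [ 84. 100.]
0.9 dy 15.2 dz -6.9 tot [ 99. 107.]
1.0 dy 15.9 dz -5.3 tot [115. 112.]
1.1 dy 16.3 dz -3.7 tot [131. 116.]
1.2 dy 16.6 dz -2.1 tot [148. 118.]
1.3 dy 16.7 dz -0.4 tot [164. 118.]
1.31 dy 1.7 dz 0.1 tot [166. 118.]
1.33 dy 3.3 dz 0.2 tot [169. 118.]
```

```bash
Z='' ; python3 -m jog '[[0,0,0,0,0,0],[0,0,0,0,0,0],[0,0,0,0,0,0],[0,0,0,0,0,0],[0,0,0,0,0,0],[0,0,0,0,0,0],[0,0,0,0,0,0]]' 0
```

```text
time: 5.3
tool_pos: [439.8, 255.4, 102.0]
tcp_rot: [3.137, 0.001, 2.368]
contact_force: [5.5, 6.6, -4.1]
grip_width: 11.0
finger_force: 30.0
```

```bash
python3 -m jog '[[0,4,-8,0,0,0],[0,4,-8,0,0,0],[0,7,-15,0,0,0],[0,9,-14,0,0,0],[0,10,-13,0,0,0],[0,11,-12,0,0,0]]'
```

```text
time: 5.9
tool_pos: [467.5, 284.4, 172.0]
tcp_rot: [-3.135, -0.001, 2.368]
contact_force: [-4.2, -5.3, 1.4]
grip_width: 11.2
finger_force: 30.0
```

```bash
python3 -m jog '[[0,12,-11,0,0,0],[0,14,-10,0,0,0],[0,14,-8,0,0,0],[0,15,-7,0,0,0],[0,16,-5,0,0,0],[0,16,-4,0,0,0],[0,0,0,0,0,0]]'
```

```text
time: 6.6
tool_pos: [530.7, 349.7, 218.5]
tcp_rot: [3.14, -0.0, 2.369]
contact_force: [-3.1, 0.7, 8.2]
grip_width: 10.9
finger_force: 30.0
```

```bash
python3 -m jog '[[0,12,-2,0,0,0],[0,12,-1,0,0,0],[0,6,0,0,0,0],[0,4,0,0,0,0],[0,2,0,0,0,0],[0,0,0,0,0,0]]'
python3 - <<'E'
from h import *
im=bot.capture("top"); cv2.imwrite("pics/top1.png",cv2.resize(im[120:320,140:340,::-1],(600,600),interpolation=cv2.INTER_CUBIC))
E
```

```text
time: 7.2
tool_pos: [554.6, 374.3, 220.2]
tcp_rot: [-3.141, -0.001, 2.368]
contact_force: [-5.9, 1.8, 5.6]
grip_width: 11.2
finger_force: 30.0
```

View pics/top1.png

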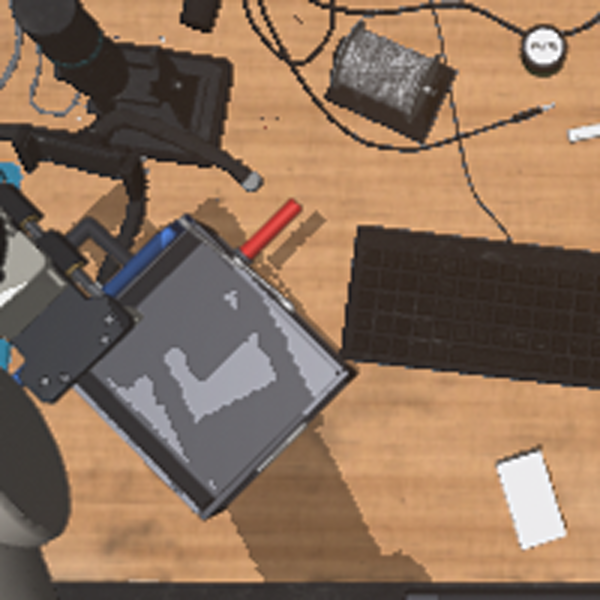

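```bash
cat >> h.py <<'E'
yw=np.deg2rad(46.1); C=np.array([487,307.5,6.]); Rz=R.from_euler("z",yw).as_matrix()
def red(cn="top",near=None):
    c=cam(cn); im=bot.capture(cn)[:,:,::-1].copy(); hsv=cv2.cvtColor(im,cv2.COLOR_BGR2HSV)
    m=cv2.inRange(hsv,(0,150,80),(8,255,255))|cv2.inRange(hsv,(172,150,80),(180,255,255))
    n,l,s,ce=cv2.connectedComponentsWithStats(m)
    near=np.array(near if near is not None else proj(c,C+Rz@[39.5,-134,88])[0])
    k=[i for i in range(1,n) if s[i,4]>15 and np.hypot(*(ce[i]-near))<45]
    k=max(k,key=lambda i:s[i,4]); px=np.argwhere(l==k)[:,::-1]; return c,px,px.mean(0)
E
cat > st.py <<'E'
from h import *
c,px,ce=red(); print("red",ce,len(px))
for a in range(35,100,5):
    K=C+Rz@[-10+77*np.cos(np.deg2rad(a)),-134,29+77*np.sin(np.deg2rad(a))]; print(a,proj(c,K)[0].round(1),end="; ")
E
python3 st.py; python3 -m jog '[[0,3,0,0,0,0],[0,2,0,0,0,0],[0,0,0,0,0,0],[0,0,0,0,0,0]]'; python3 st.py|head -1
```

```text
red [229.73076923 195.88461538] 130
35 [227.9 189.5]; 40 [228.6 190.3]; 45 [229.5 191.3]; 50 [230.5 192.4]; 55 [231.7 193.7]; 60 [233. 195.]; 65 [234.5 196.6]; 70 [236.1 198.2]; 75 [237.8 199.9]; 80 [239.5 201.7]; 85 [241.4 203.5]; 90 [243.3 205.4]; 95 [245.2 207.4]; time: 7.7
tool_pos: [555.9, 375.5, 220.1]
tcp_rot: [-3.133, -0.002, 2.368]
contact_force: [-14.0, -7.9, 9.4]
grip_width: 11.0
finger_force: 30.0
red [230.56198347 196.37190083] 121
```

```bash
python3 -m jog '[[0,-4,0,0,0,0],[0,-4,0,0,0,0],[0,0,0,0,0,0],[0,0,0,0,0,0]]'; python3 st.py|head -1;  python3 -m jog '[[0,-3,0,0,0,0],[0,-2,0,0,0,0],[0,0,0,0,0,0]]'; python3 st.py|head -1
```

```text
time: 8.15
tool_pos: [552.4, 372.0, 220.3]
tcp_rot: [-3.141, -0.001, 2.368]
contact_force: [-5.8, 0.9, 5.4]
grip_width: 11.2
finger_force: 30.0
red [228.84251969 194.8503937 ] 127
time: 8.5
tool_pos: [550.4, 369.9, 220.4]
tcp_rot: [3.137, -0.001, 2.368]
contact_force: [1.2, 7.7, 2.5]
grip_width: 11.1
finger_force: 30.0
red [228.44715447 194.42276423] 123
```

```bash
python3 -m jog '[[0,1,0,0,0,0],[0,0,0,0,0,0],[0,0,0,0,0,0],[0,0,0,0,0,0]]' 27; python3 -m jog '[[0,0,-10,0,0,0],[0,0,-20,0,0,0],[0,0,-30,0,0,0],[0,0,-40,0,0,0],[0,0,0,0,0,0]]'; python3 st.py|head -1
python3 - <<'E'
from h import *
rows([(480,340,330,2.2,3),(440,100,320,2.147,6),(423,-112,200,2.147,5)])
E
```

```text
time: 8.95
tool_pos: [550.7, 368.4, 219.4]
tcp_rot: [-3.141, 0.0, 2.367]
contact_force: [-0.3, 0.4, -0.5]
grip_width: 24.7
finger_force: 0.0
time: 9.45
tool_pos: [552.1, 369.6, 327.2]
tcp_rot: [3.13, 0.004, 2.368]
contact_force: [-0.1, -0.2, 0.9]
grip_width: 24.8
finger_force: 0.0
red [228.44715447 194.42276423] 123
[[10,-24,-2,0,0,0.056],[9,-24,-2,0,0,0.056],[8,-25,-2,0,0,0.056],[-28,-29,2,0,0,0.009],[-29,-29,2,0,0,0.009],[-29,-28,1,0,0,0.009],[-29,-28,2,0,0,0.009],[-30,-28,1,0,0,0.008],[-30,-27,2,0,0,0.009],[-34,-26,24,0,0,-0.0],[-34,-26,24,0,0,-0.0],[-33,-26,24,0,0,-0.0]]
[[-34,-26,24,0,0,-0.0],[-33,-26,24,0,0,-0.0]]
end [ 422.8 -111.9  199.9] 2.147 rmin
```

```bash
python3 -m jog '[[10,-24,-2,0,0,0.056],[9,-24,-2,0,0,0.056],[8,-25,-2,0,0,0.056],[-28,-29,2,0,0,0.009],[-29,-29,2,0,0,0.009],[-29,-28,1,0,0,0.009],[-29,-28,2,0,0,0.009],[-30,-28,1,0,0,0.008],[-30,-27,2,0,0,0.009],[-34,-26,24,0,0,0],[-34,-26,24,0,0,0],[-33,-26,24,0,0,0]]' 90; python3 -m jog '[[-34,-26,24,0,0,0],[-33,-26,24,0,0,0],[0,0,0,0,0,0],[0,0,0,0,0,0]]'
python3 - <<'E'
from h import *
o=bot.get_obs(); print(o["tool_pos"],o["tcp_rot"]); c=cam("wrist"); im=bot.capture("wrist"); cv2.imwrite("pics/w2.png",im[:,:,::-1])
hsv=cv2.cvtColor(im,cv2.COLOR_RGB2HSV)
for r in bot.outline_of("tip_carton","wrist")[:4]:
    m=r["mask"]; q=plane(c,np.argwhere(m)[:,::-1],46)[:,:2]; print(round(r["p"],2),r["pixel"],m.sum(),hsv[m].mean(0).round(),cv2.minAreaRect(q.astype(np.float32)))
E
```

```text
time: 10.7
tool_pos: [428.0, -29.4, 242.6]
tcp_rot: [-3.141, 0.0, 2.147]
contact_force: [0.5, 0.3, -0.8]
grip_width: 82.6
finger_force: 0.0
time: 11.1
tool_pos: [421.1, -112.7, 194.9]
tcp_rot: [-3.14, -0.002, 2.144]
contact_force: [-0.2, 0.7, 0.0]
grip_width: 82.6
finger_force: 0.0
[ 421.07592094 -112.72048705  194.93093451] [-3.14048952e+00 -2.22637518e-03  2.14400317e+00]
0.97 [315.9, 186.4] 3634 [ 13. 129. 142.] ((420.7093200683594, -112.51527404785156), (40.68416213989258, 78.61943817138672), 31.979156494140625)
0.79 [368.6, 29.3] 5218 [ 80.   4. 237.] ((378.3434753417969, 19.96986961364746), (75.6366958618164, 48.424293518066406), 17.482990264892578)
```

View pics/w2.png

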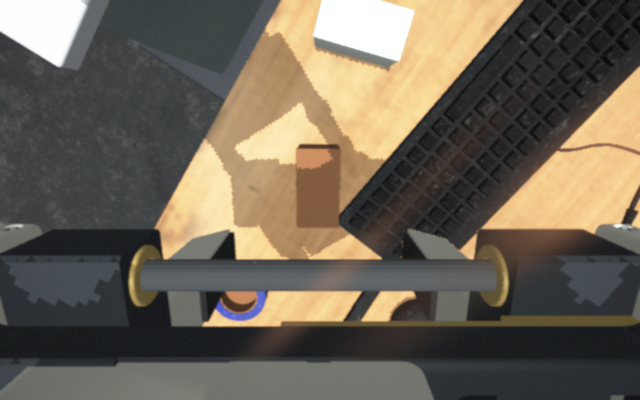

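```bash
python3 -m jog '[[8,0,30,0,0,0],[0,0,40,0,0,0],[0,0,40,0,0,0],[0,0,35,0,0,0],[0,0,18,0,0,0],[0,0,10,0,0,0],[0,0,0,0,0,0]]' 62;  python3 -m jog '[[0,0,0,0,0,0],[0,0,0,0,0,0],[0,0,0,0,0,0],[0,0,0,0,0,0],[0,0,0,0,0,0]]' 0
python3 -m jog '[[0,0,-10,0,0,0],[0,0,-30,0,0,0],[0,0,-40,0,0,0],[0,0,-40,0,0,0],[0,0,-40,0,0,0]]'
python3 - <<'E'
from h import *
print(C+Rz@[-40,10,0]); y=.805; t=C+Rz@[-40,10,0]+8*np.array([np.cos(y),np.sin(y),0]); print(t)
rows([(400,0,200,1.85,3),(430,230,200,1.0,8),(t[0],t[1],170,y,2)])
E
```

```text
time: 11.9
tool_pos: [417.6, -104.6, 22.4]
tcp_rot: [-3.141, -0.001, 2.149]
contact_force: [-0.2, 0.3, 0.1]
grip_width: 56.9
finger_force: 0.0
time: 12.4
tool_pos: [418.2, -105.8, 23.8]
tcp_rot: [3.14, 0.002, 2.147]
contact_force: [-0.9, 1.3, 7.1]
grip_width: 39.7
finger_force: 29.9
time: 12.9
tool_pos: [417.0, -105.4, 185.0]
tcp_rot: [3.141, 0.0, 2.147]
contact_force: [1.6, -0.2, -1.7]
grip_width: 39.7
finger_force: 29.9
[452.05841575 285.61197382   6.        ]
[457.60330563 291.37861896   6.        ]
[[33,14,-5,0,0,0.099],[34,11,-5,0,0,0.099],[34,8,-5,0,0,0.099],[27,12,0,0,0,0.106],[28,9,0,0,0,0.106],[28,6,0,0,0,0.106],[29,2,0,0,0,0.106],[29,-1,0,0,0,0.106],[29,-3,0,0,0,0.107],[28,-7,0,0,0,0.106],[27,-9,0,0,0,0.107],[33,-5,15,0,0,0.097]]
[[33,-8,15,0,0,0.098]]
end [457.9 291.1 170. ] 0.805 rmin
```

```bash
python3 -m jog '[[33,14,-5,0,0,0.099],[34,11,-5,0,0,0.099],[34,8,-5,0,0,0.099],[27,12,0,0,0,0.106],[28,9,0,0,0,0.106],[28,6,0,0,0,0.106],[29,2,0,0,0,0.106],[29,-1,0,0,0,0.106],[29,-3,0,0,0,0.107],[28,-7,0,0,0,0.106],[27,-9,0,0,0,0.107],[33,-5,15,0,0,0.097]]'; python3 -m jog '[[33,-8,15,0,0,0.098],[0,0,0,0,0,0],[0,0,0,0,0,0]]'
python3 - <<'E'
from h import *
print(bot.get_obs()["joint_positions"]); im=bot.capture("side"); cv2.imwrite("pics/s2.png",cv2.resize(im[140:340,250:500,::-1],(750,600),interpolation=cv2.INTER_CUBIC))
E
```

```text
time: 14.1
tool_pos: [444.4, 261.6, 185.0]
tcp_rot: [3.14, -0.003, 0.899]
contact_force: [0.7, 0.1, -0.7]
grip_width: 40.2
finger_force: 29.9
time: 14.4
tool_pos: [457.7, 291.1, 167.4]
tcp_rot: [-3.141, 0.002, 0.807]
contact_force: [-0.1, 0.9, -0.8]
grip_width: 39.7
finger_force: 29.9
[ 4.25273915e-01  4.28375405e-01  1.56422231e+00 -3.50159875e-04
  1.15072578e+00  1.18945353e+00]
```

View pics/s2.png

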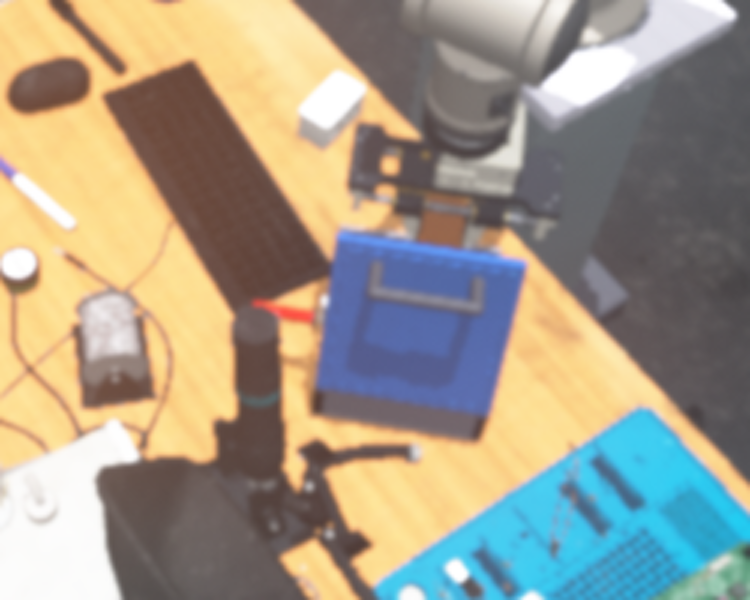

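```bash
python3 -m jog '[[-5,0,25,0,0,0],[0,0,30,0,0,0],[0,0,30,0,0,0],[0,0,20,0,0,0],[0,0,15,0,0,0],[0,0,0,0,0,0]]';  python3 -m jog '[[0,0,8,0,0,0],[0,0,5,0,0,0],[0,0,3,0,0,0],[0,0,2,0,0,0],[0,0,0,0,0,0]]'; python3 st.py|head -1
```

```text
time: 15.05
tool_pos: [453.8, 285.9, 46.9]
tcp_rot: [-3.141, 0.003, 0.804]
contact_force: [-0.4, -0.5, -1.1]
grip_width: 39.8
finger_force: 29.9
time: 15.55
tool_pos: [455.0, 287.4, 29.9]
tcp_rot: [3.141, -0.0, 0.805]
contact_force: [-0.2, 0.2, 0.4]
grip_width: 39.8
finger_force: 29.9
red [228.56198347 194.37190083] 121
```

```bash
python3 -m jog '[[0,0,1,0,0,0],[0,0,1,0,0,0],[0,0,0,0,0,0]]'; python3 -m jog '[[0,0,0,0,0,0],[0,0,0,0,0,0],[0,0,0,0,0,0]]' 65;  python3 -m jog '[[0,0,-10,0,0,0],[0,0,-25,0,0,0],[0,0,-35,0,0,0],[0,0,-45,0,0,0],[0,0,-45,0,0,0]]'
python3 - <<'E'
from h import *
c=cam("wrist"); im=bot.capture("wrist"); cv2.imwrite("pics/w3.png",im[:,:,::-1]); hsv=cv2.cvtColor(im,cv2.COLOR_RGB2HSV)
for r in bot.outline_of("tip_carton","wrist")[:2]:
    m=r["mask"]; q=plane(c,np.argwhere(m)[:,::-1],52)[:,:2]; e=cv2.minAreaRect(q.astype(np.float32)); print(round(r["p"],2),r["pixel"],hsv[m].mean(0),e, Rz.T@(np.r_[e[0],6]-C))
# locked handle grasp: case coords
K=C+Rz@[39,-146,0]; print("handle",K); y=2.375-np.pi
print(red()[2]); rows([(455,240,190,.5,2),(520,130,200,-.2,4),(K[0]-30,K[1]-10,200,y,5)])
E
```

```text
time: 15.9
tool_pos: [455.1, 287.5, 29.7]
tcp_rot: [3.141, -0.001, 0.805]
contact_force: [-5.2, -2.3, 16.3]
grip_width: 40.1
finger_force: 29.9
time: 16.2
tool_pos: [454.9, 287.4, 27.7]
tcp_rot: [3.141, -0.0, 0.805]
contact_force: [0.1, 0.2, -1.3]
grip_width: 57.7
finger_force: 0.0
time: 16.7
tool_pos: [454.4, 287.2, 189.7]
tcp_rot: [-3.141, 0.001, 0.805]
contact_force: [0.5, 1.6, -0.2]
grip_width: 59.7
finger_force: 0.0
0.7 [319.8, 194.4] [ 13.11533386 128.12272367 113.95513328] ((449.41259765625, 282.6578674316406), (78.36431121826172, 40.58818435668945), 46.20283508300781) [-43.96319974   9.8580644    0.        ]
handle [619.24313361 234.36482643   6.        ]
[228.56198347 194.37190083]
[[-18,16,1,0,0,0.152],[-15,19,0,0,0,0.153],[1,32,-2,0,0,0.175],[7,31,-3,0,0,0.175],[12,30,-2,0,0,0.175],[16,27,-3,0,0,0.175],[10,-21,0,0,0,0.113],[7,-22,0,0,0,0.113],[5,-23,0,0,0,0.113],[2,-24,0,0,0,0.114],[0,-23,0,0,0,0.113]]
end [589.  224.  200.4] -0.766 rmin
```

View pics/w3.png

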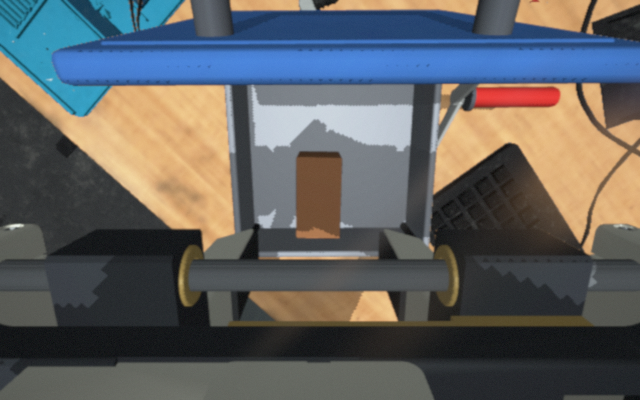

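Run:
```python
from h import *
c=cam("wrist"); im=cv2.imread("pics/w3.png"); hsv=cv2.cvtColor(im,cv2.COLOR_BGR2HSV)
m=cv2.inRange(hsv,(0,150,80),(8,255,255))|cv2.inRange(hsv,(172,150,80),(180,255,255)); m[:,:440]=0; m[130:]=0
px=np.argwhere(m)[:,::-1]; print(px.min(0),px.max(0))
for z in(90,94,98): print(z,(np.r_[plane(c,px.mean(0),z)[0]]-C)@Rz)
K=C+Rz@[39,-146,0]; A=K-40*Rz[:,0]; y=2.375-np.pi
rows([(455,230,195,.51,2),(520,130,205,-.08,4),(A[0],A[1],205,y,5),(K[0],K[1],180,y,1)])
```

```text
[475   0] [559 106]
90 [  43.26006956 -136.51876351   84.        ]
94 [  43.07455614 -134.26956254   88.        ]
98 [  42.88904271 -132.02036157   92.        ]
[[-21,20,-2,0,0,0.147],[-19,22,-2,0,0,0.148],[2,30,-2,0,0,0.147],[6,29,-3,0,0,0.148],[11,28,-2,0,0,0.147],[15,26,-3,0,0,0.148],[13,-16,0,0,0,0.137],[11,-18,0,0,0,0.137],[8,-19,0,0,0,0.137],[5,-20,0,0,0,0.138],[3,-21,0,0,0,0.137],[0,-40,25,0,0,0.0]]
end [619.8 234.5 180.4] -0.766 rmin
```

```bash
python3 -m jog '[[-21,20,-2,0,0,0.147],[-19,22,-2,0,0,0.148],[2,30,-2,0,0,0.147],[6,29,-3,0,0,0.148],[11,28,-2,0,0,0.147],[15,26,-3,0,0,0.148],[13,-16,0,0,0,0.137],[11,-18,0,0,0,0.137],[8,-19,0,0,0,0.137],[5,-20,0,0,0,0.138],[3,-21,0,0,0,0.137],[0,-40,25,0,0,0]]' 70; python3 -m jog '[[0,0,0,0,0,0],[0,0,0,0,0,0]]'
python3 - <<'E'
from h import *
o=bot.get_obs(); c=cam("wrist"); im=bot.capture("wrist"); cv2.imwrite("pics/w4.png",im[:,:,::-1]); print(o["joint_positions"],(o["tool_pos"]-C)@Rz)
hsv=cv2.cvtColor(im,cv2.COLOR_RGB2HSV)
m=cv2.inRange(hsv,(0,150,80),(8,255,255))|cv2.inRange(hsv,(172,150,80),(180,255,255))
n,l,s,ce=cv2.connectedComponentsWithStats(m)
for i in range(1,n):
    if s[i,4]>40: print(s[i],ce[i],(plane(c,ce[i],94)[0]-C)@Rz)
E
```

```text
time: 18.05
tool_pos: [619.5, 233.6, 178.9]
tcp_rot: [-3.138, -0.003, -0.771]
contact_force: [1.7, 0.4, 0.9]
grip_width: 64.4
finger_force: 0.0
time: 18.25
tool_pos: [617.1, 233.7, 173.7]
tcp_rot: [3.137, 0.003, -0.765]
contact_force: [1.1, -0.2, -0.1]
grip_width: 64.3
finger_force: 0.0
[ 2.46199921e-01  6.36019303e-01  1.18311902e+00 -3.12393116e-04
  1.32797045e+00  2.58223424e+00] [  37.06398302 -144.87549736  167.66682962]
[ 305  187   19   72 1293] [314.48801237 222.5483372 ] [  39.50950851 -131.17401605   88.        ]
```

View pics/w4.png

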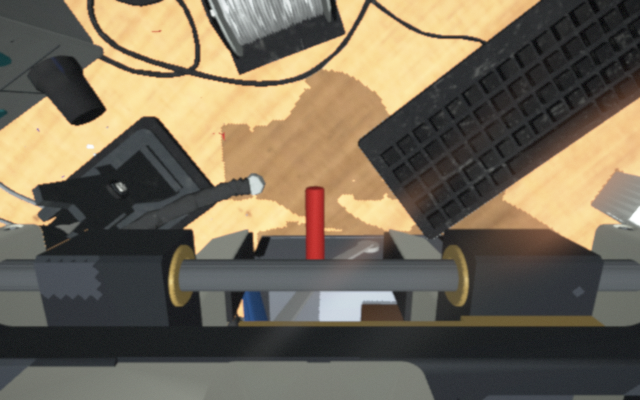

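```bash
python3 -m jog '[[0,-2,25,0,0,0],[0,0,35,0,0,0],[0,0,25,0,0,0],[0,0,14,0,0,0],[0,0,0,0,0,0]]'; python3 -m jog '[[0,0,0,0,0,0],[0,0,0,0,0,0],[0,0,0,0,0,0],[0,0,0,0,0,0],[0,0,0,0,0,0],[0,0,0,0,0,0],[0,0,0,0,0,0],[0,0,0,0,0,0],[0,0,0,0,0,0]]' 0
python3 - <<'E'
from h import *
o=bot.get_obs(); print((o["tool_pos"]-C)@Rz)
E
```

```text
time: 18.8
tool_pos: [618.6, 234.3, 76.9]
tcp_rot: [3.139, 0.001, -0.767]
contact_force: [-0.9, -0.5, 0.7]
grip_width: 64.1
finger_force: 0.0
time: 19.7
tool_pos: [619.4, 234.9, 77.6]
tcp_rot: [3.141, 0.0, -0.766]
contact_force: [-1.7, -0.8, 1.2]
grip_width: 13.1
finger_force: 30.0
[  39.4861079  -145.68755872   71.64591162]
```

```bash
python3 -m jog '[[0,5,-4,0,0,0],[0,6,-4,0,0,0],[0,6,-3,0,0,0],[0,6,-3,0,0,0],[0,7,-2,0,0,0],[0,6,-1,0,0,0],[0,7,-1,0,0,0],[0,6,0,0,0,0],[0,0,0,0,0,0]]'
python3 - <<'E'
from h import *
o=bot.get_obs(); print((o["tool_pos"]-C)@Rz-[-10,0,10]); im=bot.capture("side"); cv2.imwrite("pics/s3.png",cv2.resize(im[140:340,250:500,::-1],(750,600),interpolation=cv2.INTER_CUBIC))
E
```

```text
time: 20.6
tool_pos: [585.6, 199.5, 97.7]
tcp_rot: [-3.14, -0.001, -0.766]
contact_force: [-0.3, 1.3, 7.6]
grip_width: 13.4
finger_force: 30.0
[   0.56706159 -145.9821502    81.69316043]
```

View pics/s3.png

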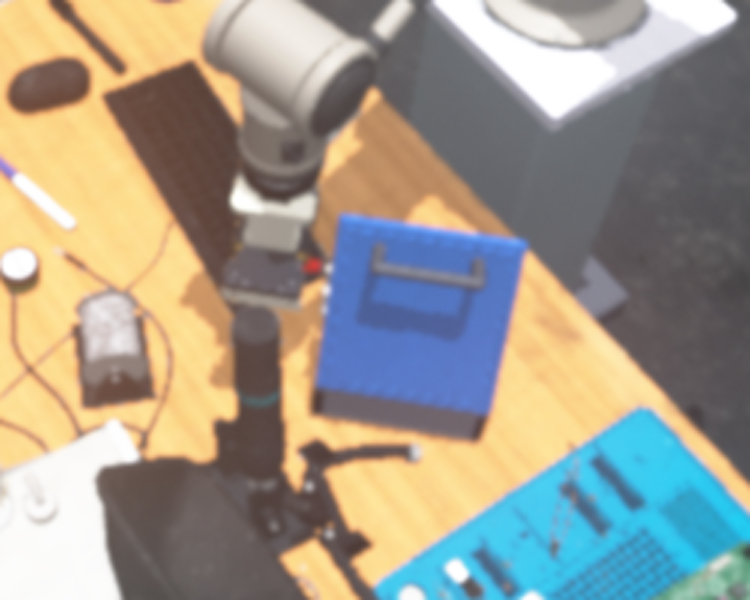

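```bash
python3 -m jog '[[0,7,0,0,0,0],[0,7,1,0,0,0],[0,7,1,0,0,0],[0,6,2,0,0,0],[0,6,3,0,0,0],[0,6,3,0,0,0],[0,6,4,0,0,0],[0,5,4,0,0,0],[0,0,0,0,0,0]]'
python3 - <<'E'
from h import *
o=bot.get_obs(); print((o["tool_pos"]-C)@Rz-[-10,0,10])
E
```

```text
time: 21.55
tool_pos: [550.0, 162.9, 76.6]
tcp_rot: [3.139, 0.001, -0.766]
contact_force: [3.6, -1.2, -3.7]
grip_width: 13.0
finger_force: 30.0
[ -50.51526481 -145.64705306   60.6097274 ]
```

```bash
python3 -m jog '[[0,5,5,0,0,0],[0,5,5,0,0,0],[0,4,5,0,0,0],[0,3,6,0,0,0],[0,3,6,0,0,0],[0,2,6,0,0,0],[0,1,4,0,0,0],[0,0,0,0,0,0]]'
python3 - <<'E'
from h import *
o=bot.get_obs(); print((o["tool_pos"]-C)@Rz-[-10,0,10])
E
```

```text
time: 22.35
tool_pos: [534.2, 146.5, 39.6]
tcp_rot: [3.139, 0.001, -0.766]
contact_force: [3.3, -2.5, -4.3]
grip_width: 13.1
finger_force: 30.0
[ -73.29645408 -145.6278897    23.61910505]
```

```bash
python3 -m jog '[[0,0,2,0,0,0],[0,1,2,0,0,0],[0,0,0,0,0,0]]';python3 -m jog '[[0,0,2,0,0,0],[0,0,0,0,0,0]]'; python3 -m jog '[[0,0,2,0,0,0],[0,0,0,0,0,0],[0,0,0,0,0,0]]'
```

```text
time: 22.65
tool_pos: [533.7, 145.9, 36.4]
tcp_rot: [3.14, 0.0, -0.766]
contact_force: [1.4, -5.2, -1.6]
grip_width: 13.1
finger_force: 30.0
time: 22.85
tool_pos: [533.7, 145.9, 35.3]
tcp_rot: [3.14, 0.0, -0.766]
contact_force: [-3.1, -5.3, 6.3]
grip_width: 13.1
finger_force: 30.0
time: 23.15
tool_pos: [533.8, 145.8, 34.5]
tcp_rot: [3.14, -0.001, -0.766]
contact_force: [-5.1, -8.5, 17.3]
grip_width: 13.1
finger_force: 30.0
```

```bash
python3 -m jog '[[0,0,0,0,0,0],[0,0,0,0,0,0],[0,0,0,0,0,0],[0,0,0,0,0,0]]' 35; python3 -m jog '[[0,0,-10,0,0,0],[0,0,-30,0,0,0],[0,0,-40,0,0,0],[0,0,-40,0,0,0],[10,0,-40,0,0,0],[30,0,-20,0,0,0],[30,0,0,0,0,0],[0,0,0,0,0,0]]'
python3 - <<'E'
from h import *
c,px,ce=red(near=(265,230)); print(ce,len(px))
im=bot.capture("side"); cv2.imwrite("pics/s4.png",cv2.resize(im[90:290,200:450,::-1],(750,600),interpolation=cv2.INTER_CUBIC))
E
```

```text
time: 23.55
tool_pos: [534.0, 146.8, 32.4]
tcp_rot: [3.141, 0.0, -0.766]
contact_force: [-0.0, -0.4, -0.5]
grip_width: 32.0
finger_force: 0.0
time: 24.35
tool_pos: [586.9, 95.7, 214.0]
tcp_rot: [-3.14, -0.003, -0.769]
contact_force: [-0.2, -0.0, -0.0]
grip_width: 32.3
finger_force: 0.0
[265.5042735 229.4017094] 117
```

View pics/s4.png

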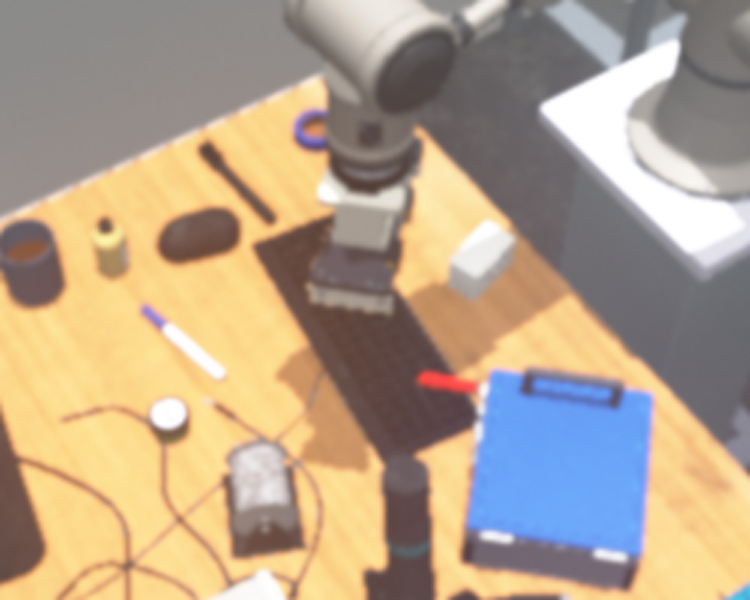

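```bash
python3 -c "
from plant import bot
print(bot.close_job())"
```

```text
the job is handed in; nothing more can be done
None
```

The job is handed in, with no verdict returned: the carton lies flat in the case, the stay is unlocked, and the lid was lowered fully shut on its handle. The robot is clear, and nothing else on the desk looked moved in the last picture, though I never positively identified the green jar.

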